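# Ratchet the moss-board press tight

## Task

The freshly glued moss board is still loose in the big wooden press. Work that press's ratchet lever back and forth between its two wooden dowels, swinging it clockwise (seen from above) to tighten, until the steel jaw is right down on the board and the screw will turn no further, then let go of the lever. Leave the knob of the small press as it is.

Things in the scene. Friction and masses are not known exactly. Their poses are not given: they have to be found in the camera images.
- press: Big wooden press, fixed. Origin on the table below its upright screw axis, z up. Plywood base x -160..100, y +-140 mm; bridge top 99 mm high. A steel lever (22 mm wide, top 123 mm high, reaching 135 mm from the axis) swings about the screw axis, at most 0.75 rad either side of the press's -x (robot side); two dowels, 20 mm thick, 135 mm high, 95 mm from the axis, stand at its limits.
- grip (a point): Point on the axis of the black upright handle at the lever's end: 164 mm above the table, 125 mm from the screw axis. The handle is a round sleeve, 22 mm thick, 124 to 186 mm above the table, and spins freely about its own axis, so a gripper need not turn with the lever. It needs about 2 N to drive; clockwise from above (handle towards the press's +y) tightens.
- screw (a joint): Turn of the press screw, rad, growing as it tightens; starts at 0 to 0.8, stops at 3.0 with the steel jaw under the bridge down on the board (2 mm per rad). The lever drives it clockwise only; on the swing back a pawl clicks over 14 teeth (0.45 rad each) and the screw stays, so up to 0.45 rad of each forward swing is idle. The slot in the screw's top end shows its turn.
- star_knob (a joint): Turn, rad, 0 as set, of the black five-lobed knob (48 mm across, top 106 mm high) of the small wooden press (base 120 x 120 mm), fixed left or right of the big one and already tight. Not to be turned.

How it is judged:
At the end, for the whole second after the job is handed in: The screw of the big press is within 0.2 rad (11 degrees) of its tight stop at 3.0 rad and is at rest; the lever may stand anywhere (value of joint screw above 2.8 rad and velocity of joint screw below 0.05 rad/s); the robot touches nothing.
It fails at once if the knob of the small press is turned by more than 0.3 rad (value of joint star_knob above 0.3 rad or value of joint star_knob below -0.3 rad).
It also fails if it takes over 51 s, if anything falls off the work surface, if the arm or the gripper's body presses on something with over 40 N, if the wrist force passes 120 N, or if a joint passes its speed limit or range.

## Robot

A 6-joint arm with a two-finger parallel gripper is mounted at the origin on the work surface. World frame = base frame: x ahead of the robot, y to its left, z up, the work surface at z = 0. Lengths are in m, angles in rad, forces in N, time in s.
With the tool pointing down it reaches from about 0.35 to 0.775 m from the base axis. Payload 5.5 kg.
Tool frame: the origin (TCP) lies midway between the tips of the shut fingers; the grasp point (between the pads) lies 19 mm behind it; z points along the fingers, x is the direction in which the jaws open and shut, and the axes are right-handed (so a half turn about z gives the same grasp; the last joint's range is limited). The gripper opens to 85 mm and grips with 20 to 120 N. Pads are 22 mm wide; open, the fingers measure 114 mm over their backs; the gripper's body (76 mm by 85 mm) begins 54 mm behind the grasp point. The pads swing forward as they close: fully open they stand 13 mm farther back than shut.
Start: joints at [-1.464, 0.313, 0.046, 1.304, 0, 1.431], TCP at [0.14, -0.558, 0.231] pointing down, gripper open.
Joint ranges: [-2.76, 2.76], [-0.86, 1.69], [-1.03, 1.26], [-2.2, 2.34], [-1.47, 1.5], [-3.14, 3.14]. Speed limits (rad/s): [2.57, 2.57, 3.14, 3.14, 3.14, 3.14].

## Interface

Orientations are given as a unit quaternion [w, x, y, z].
In Python, from workcell import env gives the robot as it stands.
- The arm moves only by the tool servo_tool, never from a script. Its argument "targets" is a list of rows, each an object with "xyz": the shift along the tool's x, y, z in m, a list of three; "twist": the turn, a rotation vector about the tool's x, y, z in rad, a list of three; "jaw": the opening, from 0 (shut) to 1 (fully open). A call has 1 to 12 rows; each row is the pose to reach, as a shift and turn from the pose commanded when the call began, along the tool's axes at that moment; what a row does not reach only later rows make up. A row lasts 1/12 s, in which the tool goes at most 41.7 mm and 7.16 degrees, less where a joint would pass 70% of its speed; a pose out of reach is approached as far as the arm can. A call with a gripper value outside its range is refused whole. The fingers move at their own pace and stop on an object; "squeeze" is the grip in N (left out, the last holds). Time passes only in rows, so rows that repeat a pose let the fingers close. It gives the time, the measured TCP pose, the force and the opening at its end, in the units of the state.
- env.get_state(): the state, without advancing time (a new reading comes with each control period).
- env.read_camera(name): name is "scene" or "top" or "wrist"; returns a dict with "color" (420x560x3 uint8, red, green, blue), "depth" (420x560 float32, m along the optical axis (not along the pixel's ray), 0 where there is no reading), "fx", "fy", "cx", "cy" (pixels), "k1" (the pictures are not rectified: a ray, as slopes to the right and down, at radius r is drawn at 1 + k1 r^2 times it, then the intrinsics apply), "eye" and "attitude" of the camera in the world. Camera axes: x right, y down, z forward; pixel columns grow to the right and rows downward; lengths in m; the calibration is good to about 2 mm. A picture is of the moment at which its call begins.
- env.hand_in(): hands the job in, once; it reports no verdict.
The state is a dict: "clock": time; "joint_pos": joint angles; "qvel": joint speeds; "tau": joint torques, N m; "tcp_pos": TCP position; "orientation": TCP orientation; "wrist_force": force on the tool from outside, world axes, zero at the start; "ft_torque": the same for the moment, N m; "finger_gap": finger opening in m.
Only numpy, scipy, OpenCV 4.12 (cv2) and the standard library are available. Lean on these libraries where they do the work, as an engineer would, in place of code of your own. Each camera call takes 0.05 s, during which the arm holds its last target. There are 200 camera calls.

## Working session

There is one attempt and no reset: what is moved stays moved. The work goes in short steps, Python scripts to look and compute and a tool call to move; the robot and the scene stay as the last step left them, time stands still between calls to the robot, and variables do not carry over. Pictures are saved under pics/ and viewed, about 8 in all and at most 12, crops included, and the job is handed in when it is done.

Besides the shell and the picture viewer there is one more tool, called after "Call:" by a JSON object that holds its "method" and its "body". servo_tool: Moves the arm, as the interface text tells. Its arguments: {"type":"object","properties":{"targets":{"type":"array","items":{"type":"object","properties":{"xyz":{"type":"array","items":{"type":"number"}},"twist":{"type":"array","items":{"type":"number"}},"jaw":{"type":"number"}}}},"squeeze":{"type":"number"}},"required":["targets"]}

```bash
mkdir -p pics; cat > h.py <<'E'
import numpy as np, cv2
from scipy.spatial.transform import Rotation as R
from workcell import env
def rot(q): return R.from_quat([q[1],q[2],q[3],q[0]]).as_matrix()
def rotc(c):
    a=np.array(c["attitude"],float); return a if a.shape==(3,3) else rot(a)
def snap(n,f):
    c=env.read_camera(n); cv2.imwrite("pics/"+f,c["color"][:,:,::-1]); np.save("pics/"+f+".npy",c,allow_pickle=True); return c
def rays(c,uv):
    K=np.array([[c["fx"],0,c["cx"]],[0,c["fy"],c["cy"]],[0,0,1.]])
    p=cv2.undistortPoints(np.array(uv,float).reshape(-1,1,2),K,np.array([c["k1"],0,0,0.])).reshape(-1,2)
    return np.c_[p,np.ones(len(p))]@rotc(c).T
def onz(c,uv,z):
    d=rays(c,uv); e=np.array(c["eye"]); return e+d*((z-e[2])/d[:,2])[:,None]
def bydepth(c,uv):
    d=rays(c,uv); return np.array([np.array(c["eye"])+r*c["depth"][int(round(v)),int(round(u))] for r,(u,v) in zip(d,uv)])
def load(f): return np.load("pics/"+f+".npy",allow_pickle=True).item()
E
python3 - <<'E'
from h import *
a=snap("top","t1.png");b=snap("scene","s1.png")
for c in(a,b):print({k:v for k,v in c.items() if k not in("color","depth")})
cv2.imwrite("pics/ts1.png",cv2.resize(np.vstack([a["color"],b["color"]])[:,:,::-1],(400,600)) )
print(env.get_state())
E
```

```text
{'fx': 409.9589820872371, 'fy': 409.9589820872371, 'cx': 280.18355254111003, 'cy': 211.94053194626034, 'k1': -0.08519646528040557, 'eye': array([ 0.45690194, -0.01479594,  0.86365725]), 'attitude': array([ 0.03259994, -0.69972656,  0.7122598 , -0.04478784])}
{'fx': 529.7388622003186, 'fy': 529.7388622003186, 'cx': 280.3058480794482, 'cy': 217.14507055161138, 'k1': -0.08429032120259888, 'eye': array([1.15015299, 0.33651014, 0.72232534]), 'attitude': array([-0.21009225,  0.45094793,  0.79366772, -0.35014106])}
{'clock': 0.1, 'joint_pos': array([-1.46358031e+00,  3.13933193e-01,  4.51025703e-02,  1.30361312e+00,
       -6.81107045e-07,  1.43118432e+00]), 'qvel': array([-0.00072184, -0.00392503,  0.00196807, -0.00019233,  0.00036742,
       -0.00113049]), 'tau': array([ 5.03022282e-03, -4.81721199e+01,  2.99246407e+01,  1.27061279e-02,
       -1.01175042e-04,  1.95692814e-05]), 'tcp_pos': array([ 0.14042388, -0.5571194 ,  0.23049764]), 'orientation': array([-5.91570701e-04,  7.88773893e-01, -6.14682900e-01, -5.73184035e-04]), 'wrist_force': array([ 0.17956517, -0.5696998 , -0.67216111]), 'ft_torque': array([-0.06086563, -0.01258295,  0.05500631]), 'finger_gap': 0.08550440305729722}
```

View pics/t1.png

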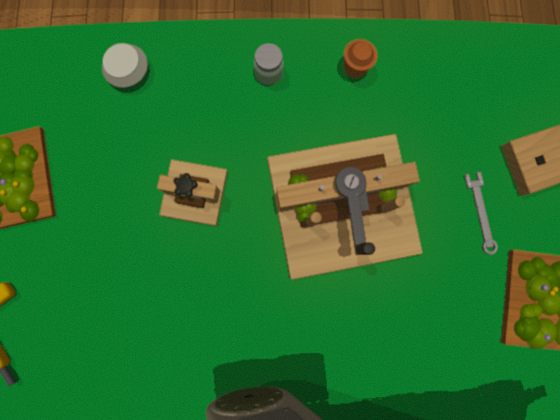

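View pics/s1.png

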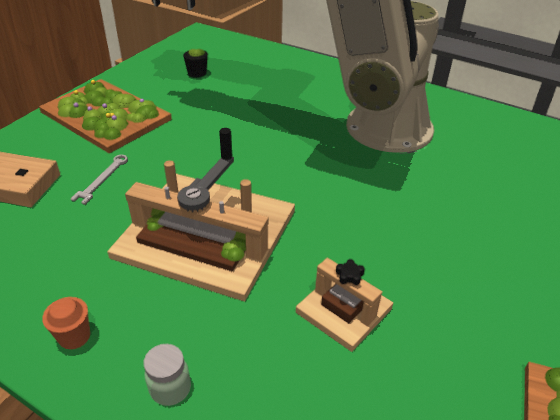

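The top view shows the press hub at (350,182), the lever handle at (368,248), the base corners at about (268,157), (397,135), (422,253) and (291,278), and the small press at (185,187), to the left (+y). The dowels are at about (315,215) and (392,190). The scene view agrees: handle at (226,145), dowels at (171,175) and (246,195).

```bash
python3 - <<'E'
from h import *
a=load("t1.png");b=load("s1.png");np.set_printoptions(precision=4,suppress=True)
cor=onz(a,[(268,157),(397,135),(422,253),(291,278)],0.012);print("cor",cor)
print("sides",np.linalg.norm(np.diff(np.r_[cor,cor[:1]],axis=0),axis=1))
print("depth hub,lever,handle,knob,dowelL",bydepth(a,[(350,182),(357,215),(368,248),(185,187),(315,216),(392,190)]))
# black handle blob top view
def blob(c,lo,box,z):
    u0,v0,u1,v1=box; m=np.zeros(c["color"].shape[:2],np.uint8)
    m[v0:v1,u0:u1]=(c["color"][v0:v1,u0:u1].max(2)<lo)
    D=c["depth"]; vs,us=np.nonzero(m); P=bydepth(c,list(zip(us,vs))); return P,us,vs
P,us,vs=blob(a,45,(352,238,382,262),0)
print(len(P),us.mean(),vs.mean(),P.min(0),P.max(0))
k=P[:,2]>.178;print(k.sum(),P[k].mean(0),P[k].min(0),P[k].max(0))
P,us,vs=blob(b,45,(215,125,238,162),0); k=(P[:,2]>.13)&(P[:,2]<.19);print(k.sum(),np.median(P[k],0),P[k].min(0),P[k].max(0))
# hub top
D=a["depth"]; uv=[(u,v) for u in range(330,372) for v in range(162,202)]
H=bydepth(a,uv);print("hub z hist",np.histogram(H[:,2],bins=np.arange(.09,.17,.005)))
k=H[:,2]>.127;print(H[k].mean(0),H[k].min(0),H[k].max(0))
E
python3 -c "
import cv2;i=cv2.imread('pics/t1.png')[120:290,255:435];cv2.imwrite('pics/c1.png',cv2.resize(i,None,fx=3.4,fy=3.4,interpolation=2))"
```

```text
cor [[ 0.6682 -0.0067  0.012 ]
 [ 0.7139 -0.2866  0.012 ]
 [ 0.4585 -0.327   0.012 ]
 [ 0.4132 -0.0501  0.012 ]]
sides [0.2837 0.2585 0.2805 0.2587]
depth hub,lever,handle,knob,dowelL [[ 0.5906 -0.157   0.1283]
 [ 0.5304 -0.169   0.121 ]
 [ 0.4686 -0.1717  0.187 ]
 [ 0.5901  0.1489  0.1058]
 [ 0.5286 -0.0903  0.1347]
 [ 0.5878 -0.2587  0.0464]]
77 360.38961038961037 248.8181818181818 [ 0.4604 -0.1805  0.1248] [ 0.4771 -0.1621  0.1869]
21 [ 0.4687 -0.1652  0.183 ] [ 0.4604 -0.1805  0.1784] [ 0.4771 -0.1625  0.1869]
301 [ 0.4767 -0.1661  0.1629] [ 0.4602 -0.1799  0.13  ] [ 0.4831 -0.1587  0.1859]
hub z hist (array([  5, 236,  58,   0,  73,  31, 586, 168,   0,   0,   0,   0,   0,
         0,   0,   0]), array([0.09 , 0.095, 0.1  , 0.105, 0.11 , 0.115, 0.12 , 0.125, 0.13 ,
       0.135, 0.14 , 0.145, 0.15 , 0.155, 0.16 , 0.165, 0.17 ]))
[ 0.5772 -0.1447  0.2049] [ 0.4569 -0.1704  0.127 ] [ 0.6021 -0.0148  0.8637]
```

View pics/c1.png

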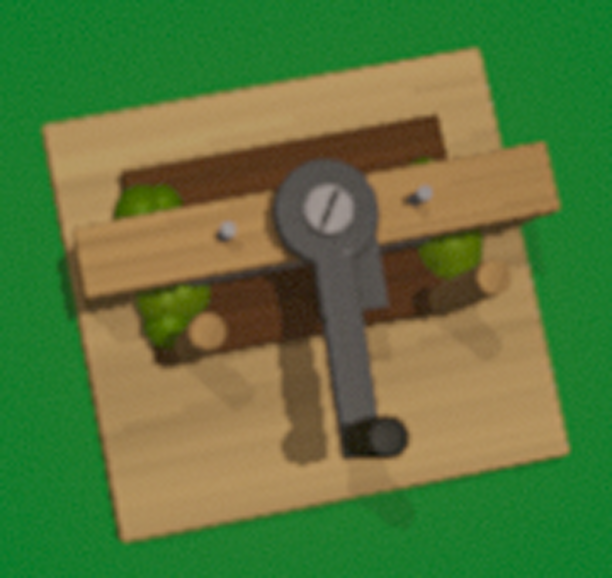

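Call:
{"method": "servo_tool", "body": {"targets": [{"xyz": [-0.015, -0.02, 0], "twist": [0, 0, 0.02], "jaw": 1}, {"xyz": [-0.04, -0.055, 0], "twist": [0, 0, 0.04], "jaw": 1}, {"xyz": [-0.065, -0.09, 0], "twist": [0, 0, 0.08], "jaw": 1}, {"xyz": [-0.09, -0.125, 0], "twist": [0, 0, 0.08], "jaw": 1}, {"xyz": [-0.115, -0.16, 0], "twist": [0, 0, 0.08], "jaw": 1}, {"xyz": [-0.14, -0.195, 0], "twist": [0, 0, 0.08], "jaw": 1}, {"xyz": [-0.165, -0.23, 0], "twist": [0, 0, 0.08], "jaw": 1}, {"xyz": [-0.19, -0.265, 0], "twist": [0, 0, 0.08], "jaw": 1}, {"xyz": [-0.215, -0.3, 0], "twist": [0, 0, 0.08], "jaw": 1}, {"xyz": [-0.24, -0.335, 0], "twist": [0, 0, 0.08], "jaw": 1}, {"xyz": [-0.265, -0.37, 0], "twist": [0, 0, 0.08], "jaw": 1}, {"xyz": [-0.28, -0.395, 0], "twist": [0, 0, 0.08], "jaw": 1}], "squeeze": 25}}

```text
clock: 1.1
tcp_pos: [0.455, -0.1881, 0.2311]
orientation: [0.0, 0.764, -0.646, -0.0]
wrist_force: [1.4, -1.0, 1.0]
finger_gap: 0.0853
```

Call:
{"method": "servo_tool", "body": {"targets": [{"xyz": [-0.008, -0.008, 0], "jaw": 1}, {"xyz": [-0.014, -0.016, 0], "jaw": 1}, {"xyz": [-0.014, -0.016, 0], "jaw": 1}, {"xyz": [-0.014, -0.016, 0.015], "jaw": 1}, {"xyz": [-0.014, -0.016, 0.035], "jaw": 1}, {"xyz": [-0.014, -0.016, 0.055], "jaw": 1}, {"xyz": [-0.014, -0.016, 0.075], "jaw": 1}, {"xyz": [-0.014, -0.016, 0.083], "jaw": 1}, {"xyz": [-0.014, -0.016, 0.083], "jaw": 1}]}}

```text
schema error: expected keys xyz, twist, jaw
```

```bash
python3 - <<'E'
from h import *
snap("wrist","w1.png");print(env.get_state()["tcp_pos"])
E
```

```text
[ 0.45948306 -0.18306039  0.23110648]
```

View pics/w1.png

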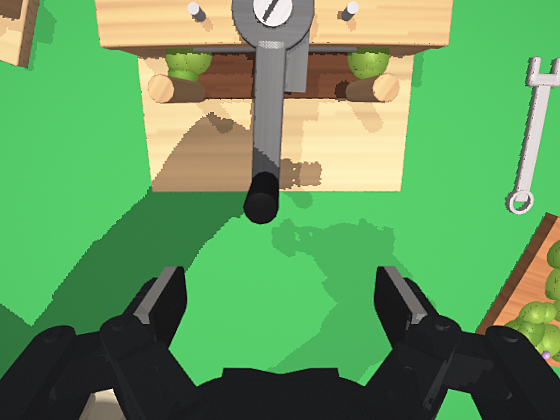

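The wrist view shows the handle top at (261,208), between the jaw lines and with the lever running up to the hub at (272,10). The last move was refused because rows need a twist key. I'll check the handle position from this view.

```bash
python3 - <<'E'
from h import *
c=load("w1.png");print(onz(c,[(261,208)],.186),onz(c,[(272,8)],.128),bydepth(c,[(261,208),(272,8),(384,88),(160,88)]))
print(env.get_state()["tcp_pos"],env.get_state()["clock"])
E
```

```text
[[ 0.47025004 -0.17350471  0.186     ]] [[ 0.59142392 -0.15922807  0.128     ]] [[ 0.46990033 -0.17349843  0.18495393]
 [ 0.59149264 -0.15920999  0.12771189]
 [ 0.55361568 -0.2438515   0.13526606]
 [ 0.52810992 -0.09117636  0.1355414 ]]
[ 0.45948306 -0.18306039  0.23110648] 1.15
```

Call:
{"method": "servo_tool", "body": {"targets": [{"xyz": [-0.008, -0.008, 0], "twist": [0, 0, 0], "jaw": 1}, {"xyz": [-0.014, -0.014, 0], "twist": [0, 0, 0], "jaw": 1}, {"xyz": [-0.014, -0.014, 0], "twist": [0, 0, 0], "jaw": 1}, {"xyz": [-0.014, -0.014, 0.015], "twist": [0, 0, 0], "jaw": 1}, {"xyz": [-0.014, -0.014, 0.025], "twist": [0, 0, 0], "jaw": 1}, {"xyz": [-0.014, -0.014, 0.025], "twist": [0, 0, 0], "jaw": 1}]}}

```text
clock: 1.65
tcp_pos: [0.464, -0.1745, 0.204]
orientation: [0.001, 0.763, -0.647, -0.002]
wrist_force: [-0.5, 0.9, 0.5]
finger_gap: 0.0853
```

Call:
{"method": "servo_tool", "body": {"targets": [{"xyz": [-0.002, -0.005, 0.015], "twist": [0, 0, 0], "jaw": 1}, {"xyz": [-0.002, -0.005, 0.035], "twist": [0, 0, 0], "jaw": 1}, {"xyz": [-0.002, -0.005, 0.055], "twist": [0, 0, 0], "jaw": 1}, {"xyz": [-0.002, -0.005, 0.056], "twist": [0, 0, 0], "jaw": 0.6}, {"xyz": [-0.002, -0.005, 0.056], "twist": [0, 0, 0], "jaw": 0.3}, {"xyz": [-0.002, -0.005, 0.056], "twist": [0, 0, 0], "jaw": 0}, {"xyz": [-0.002, -0.005, 0.056], "twist": [0, 0, 0], "jaw": 0}, {"xyz": [-0.002, -0.005, 0.056], "twist": [0, 0, 0], "jaw": 0}, {"xyz": [-0.002, -0.005, 0.056], "twist": [0, 0, 0], "jaw": 0}, {"xyz": [-0.002, -0.005, 0.056], "twist": [0, 0, 0], "jaw": 0}], "squeeze": 30}}

```text
clock: 2.48
tcp_pos: [0.4713, -0.1718, 0.1516]
orientation: [-0.0, 0.764, -0.646, 0.001]
wrist_force: [-0.2, 0.3, 5.3]
finger_gap: 0.0212
```

Call:
{"method": "servo_tool", "body": {"targets": [{"xyz": [-0.01, -0.001, 0], "twist": [0, 0, 0], "jaw": 0}, {"xyz": [-0.02, -0.003, 0], "twist": [0, 0, 0], "jaw": 0}, {"xyz": [-0.029, -0.006, 0], "twist": [0, 0, 0], "jaw": 0}, {"xyz": [-0.039, -0.01, 0], "twist": [0, 0, 0], "jaw": 0}, {"xyz": [-0.048, -0.014, 0], "twist": [0, 0, 0], "jaw": 0}, {"xyz": [-0.056, -0.019, 0], "twist": [0, 0, 0], "jaw": 0}, {"xyz": [-0.064, -0.025, 0], "twist": [0, 0, 0], "jaw": 0}, {"xyz": [-0.071, -0.03, 0], "twist": [0, 0, 0], "jaw": 0}, {"xyz": [-0.071, -0.03, 0], "twist": [0, 0, 0], "jaw": 0}, {"xyz": [-0.071, -0.03, 0], "twist": [0, 0, 0], "jaw": 0}]}}

```text
clock: 3.32
tcp_pos: [0.4881, -0.0956, 0.1516]
orientation: [0.0, 0.764, -0.645, 0.0]
wrist_force: [-4.6, 1.1, 8.6]
finger_gap: 0.0211
```

```bash
cat >> h.py <<'E'
def look(f):
    a=snap("top",f); s=env.get_state()
    d=s["tcp_pos"][:2]-[.592,-.161]; th=np.pi-np.arctan2(d[1],d[0])+.165
    th=(th+np.pi)%(2*np.pi)-np.pi
    print("clock",s["clock"],"F",s["wrist_force"],"theta",th,"r",np.hypot(*d),"gap",s["finger_gap"])
    u0,v0,n=337,166,32; g=cv2.cvtColor(a["color"],cv2.COLOR_RGB2GRAY)
    return cv2.resize(a["color"][v0-16:v0+104,u0-62:u0+88,::-1],None,fx=4,fy=4,interpolation=2)
E
python3 - <<'E'
from h import *
cv2.imwrite("pics/c2.png",look("t2.png"))
E
```

```text
clock 3.3667 F [-4.26619604  0.83309581  9.4862736 ] theta 0.7255503418729554 r 0.12275485421335339 gap 0.021451230256681043
```

View pics/c2.png

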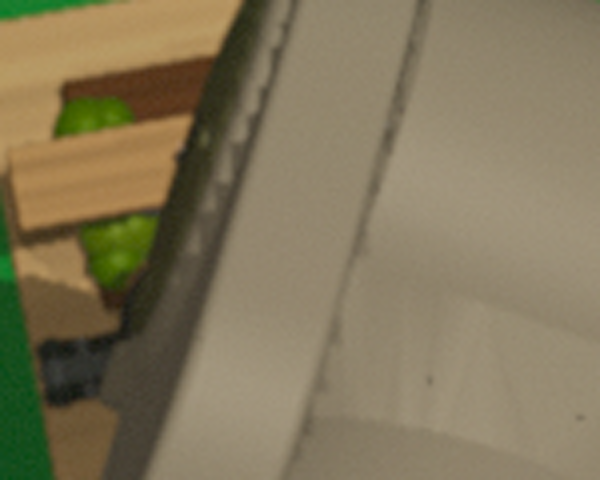

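The arm hides the press in the top view, so from here I'll judge by force and angle, then by the wrist camera. Swinging back now.

Call:
{"method": "servo_tool", "body": {"targets": [{"xyz": [0.008, 0.006, 0], "twist": [0, 0, 0], "jaw": 0}, {"xyz": [0.016, 0.012, 0], "twist": [0, 0, 0], "jaw": 0}, {"xyz": [0.025, 0.017, 0], "twist": [0, 0, 0], "jaw": 0}, {"xyz": [0.034, 0.021, 0], "twist": [0, 0, 0], "jaw": 0}, {"xyz": [0.043, 0.025, 0], "twist": [0, 0, 0], "jaw": 0}, {"xyz": [0.053, 0.028, 0], "twist": [0, 0, 0], "jaw": 0}, {"xyz": [0.062, 0.03, 0], "twist": [0, 0, 0], "jaw": 0}, {"xyz": [0.072, 0.031, 0], "twist": [0, 0, 0], "jaw": 0}, {"xyz": [0.082, 0.031, 0], "twist": [0, 0, 0], "jaw": 0}, {"xyz": [0.092, 0.031, 0], "twist": [0, 0, 0], "jaw": 0}, {"xyz": [0.102, 0.03, 0], "twist": [0, 0, 0], "jaw": 0}, {"xyz": [0.112, 0.028, 0], "twist": [0, 0, 0], "jaw": 0}]}}

```text
clock: 4.37
tcp_pos: [0.482, -0.2121, 0.1516]
orientation: [-0.002, 0.764, -0.645, 0.002]
wrist_force: [7.4, 4.4, 5.3]
finger_gap: 0.0211
```

Call:
{"method": "servo_tool", "body": {"targets": [{"xyz": [0.01, -0.003, 0], "twist": [0, 0, 0], "jaw": 0}, {"xyz": [0.019, -0.006, 0], "twist": [0, 0, 0], "jaw": 0}, {"xyz": [0.028, -0.01, 0], "twist": [0, 0, 0], "jaw": 0}, {"xyz": [0.037, -0.015, 0], "twist": [0, 0, 0], "jaw": 0}, {"xyz": [0.045, -0.021, 0], "twist": [0, 0, 0], "jaw": 0}, {"xyz": [0.051, -0.026, 0], "twist": [0, 0, 0], "jaw": 0}, {"xyz": [0.054, -0.028, 0], "twist": [0, 0, 0], "jaw": 0}, {"xyz": [0.054, -0.028, 0], "twist": [0, 0, 0], "jaw": 0}, {"xyz": [0.054, -0.028, 0], "twist": [0, 0, 0], "jaw": 0}]}}

```text
clock: 5.12
tcp_pos: [0.5189, -0.2585, 0.1516]
orientation: [-0.003, 0.764, -0.645, 0.001]
wrist_force: [6.3, 9.1, 6.7]
finger_gap: 0.021
```

```bash
python3 - <<'E'
from h import *
look("t3.png"); w=snap("wrist","w3.png"); s=snap("scene","s3.png")
cv2.imwrite("pics/c3.png",np.hstack([w["color"],s["color"]])[::1,:,::-1][:, :].copy())
i=cv2.imread("pics/c3.png"); cv2.imwrite("pics/c3.png",cv2.resize(i,(800,300)))
E
```

```text
clock 5.1667 F [7.2965282  8.17347825 6.26862306] theta -0.7613683112669669 r 0.12181863980007644 gap 0.02100576921474708
```

View pics/c3.png

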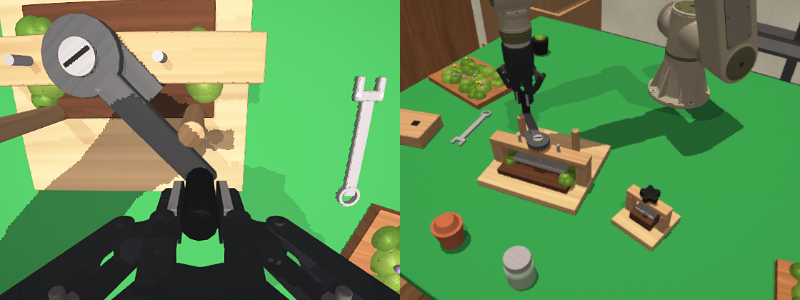

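The left half is the wrist view: lever at its back stop against the right dowel, screw slot visible at about (76,57). The scene view on the right shows the small press untouched. I'll measure the slot angle from the wrist pictures.

```bash
cat >> h.py <<'E'
def slot(c,O=(.592,-.161)):
    vs,us=np.mgrid[0:420,0:560]; col=c["color"].astype(int)
    uv=np.c_[us.ravel(),vs.ravel()]; P=onz(c,uv,.129)[:,:2]-O
    near=np.hypot(*P.T)<.018
    rgb=col.reshape(-1,3)[near]; P=P[near]; g=rgb.max(1)
    m=g>175; 
    if m.sum()<20: return None
    ctr=(P[m].min(0)+P[m].max(0))/2
    Q=P-ctr; k=(np.hypot(*Q.T)<.0075)&(g<120)
    if k.sum()<5: return None
    q=Q[k]-Q[k].mean(0); w,v=np.linalg.eigh(q.T@q)
    return ctr+O, k.sum(), np.sqrt(w/k.sum()), "cw angle mod pi", (-np.arctan2(v[1,1],v[0,1]))%np.pi
E
python3 - <<'E'
from h import *
for f in("w1.png","w3.png"):print(slot(load(f)))
c=load("t1.png");print(slot(c))
c=load("w3.png")["color"];print(c[75:85:3,95:115:3].max(2))
E
```

```text
(array([ 0.5892327 , -0.15911836]), np.int64(98), array([0.00081977, 0.00407185]), 'cw angle mod pi', np.float64(0.4190632444441085))
(array([ 0.59373285, -0.16022637]), np.int64(203), array([0.0009091 , 0.00429793]), 'cw angle mod pi', np.float64(0.822611659708218))
None
[[232 233 236 255  40  57  54]
 [233 238 239  48  55  50 191]
 [241 133  52  56  39 232 234]
 [ 27  51  54  31 248 234 235]]
```

Call:
{"method": "servo_tool", "body": {"targets": [{"xyz": [-0.009, 0.008, 0], "twist": [0, 0, 0], "jaw": 0}, {"xyz": [-0.017, 0.013, 0], "twist": [0, 0, 0], "jaw": 0}, {"xyz": [-0.026, 0.018, 0], "twist": [0, 0, 0], "jaw": 0}, {"xyz": [-0.035, 0.022, 0], "twist": [0, 0, 0], "jaw": 0}, {"xyz": [-0.044, 0.025, 0], "twist": [0, 0, 0], "jaw": 0}, {"xyz": [-0.054, 0.028, 0], "twist": [0, 0, 0], "jaw": 0}, {"xyz": [-0.064, 0.03, 0], "twist": [0, 0, 0], "jaw": 0}, {"xyz": [-0.074, 0.031, 0], "twist": [0, 0, 0], "jaw": 0}, {"xyz": [-0.084, 0.032, 0], "twist": [0, 0, 0], "jaw": 0}, {"xyz": [-0.094, 0.031, 0], "twist": [0, 0, 0], "jaw": 0}, {"xyz": [-0.104, 0.029, 0], "twist": [0, 0, 0], "jaw": 0}, {"xyz": [-0.114, 0.027, 0], "twist": [0, 0, 0], "jaw": 0}]}}

```text
clock: 6.27
tcp_pos: [0.4707, -0.1527, 0.1516]
orientation: [0.001, 0.763, -0.646, 0.001]
wrist_force: [-0.5, -2.9, 9.8]
finger_gap: 0.0216
```

Call:
{"method": "servo_tool", "body": {"targets": [{"xyz": [-0.01, -0.003, 0], "twist": [0, 0, 0], "jaw": 0}, {"xyz": [-0.019, -0.006, 0], "twist": [0, 0, 0], "jaw": 0}, {"xyz": [-0.028, -0.01, 0], "twist": [0, 0, 0], "jaw": 0}, {"xyz": [-0.037, -0.015, 0], "twist": [0, 0, 0], "jaw": 0}, {"xyz": [-0.044, -0.02, 0], "twist": [0, 0, 0], "jaw": 0}, {"xyz": [-0.049, -0.025, 0], "twist": [0, 0, 0], "jaw": 0}, {"xyz": [-0.052, -0.028, 0], "twist": [0, 0, 0], "jaw": 0}, {"xyz": [-0.052, -0.028, 0], "twist": [0, 0, 0], "jaw": 0}, {"xyz": [-0.052, -0.028, 0], "twist": [0, 0, 0], "jaw": 0}]}}

```text
clock: 7.02
tcp_pos: [0.4882, -0.0955, 0.1515]
orientation: [0.001, 0.764, -0.645, -0.001]
wrist_force: [-6.7, 3.4, 13.6]
finger_gap: 0.0211
```

```bash
python3 - <<'E'
from h import *
look("t4.png"); print(slot(snap("wrist","w4.png")))
E
```

```text
clock 7.0667 F [-6.04205088  1.71719952 14.30528303] theta 0.7271461324925252 r 0.12274954003043657 gap 0.02149634076648711
(array([ 0.59319757, -0.15798768]), np.int64(225), array([0.00099994, 0.00427856]), 'cw angle mod pi', np.float64(2.187994897106828))
```

The screw has turned 0.40 and then 1.37 rad. Swinging back, then forward in smaller pieces to catch the stop by force.

Call:
{"method": "servo_tool", "body": {"targets": [{"xyz": [0.008, 0.006, 0], "twist": [0, 0, 0], "jaw": 0}, {"xyz": [0.016, 0.012, 0], "twist": [0, 0, 0], "jaw": 0}, {"xyz": [0.025, 0.017, 0], "twist": [0, 0, 0], "jaw": 0}, {"xyz": [0.034, 0.021, 0], "twist": [0, 0, 0], "jaw": 0}, {"xyz": [0.043, 0.025, 0], "twist": [0, 0, 0], "jaw": 0}, {"xyz": [0.053, 0.028, 0], "twist": [0, 0, 0], "jaw": 0}, {"xyz": [0.062, 0.03, 0], "twist": [0, 0, 0], "jaw": 0}, {"xyz": [0.072, 0.031, 0], "twist": [0, 0, 0], "jaw": 0}, {"xyz": [0.082, 0.031, 0], "twist": [0, 0, 0], "jaw": 0}, {"xyz": [0.092, 0.031, 0], "twist": [0, 0, 0], "jaw": 0}, {"xyz": [0.102, 0.03, 0], "twist": [0, 0, 0], "jaw": 0}, {"xyz": [0.112, 0.028, 0], "twist": [0, 0, 0], "jaw": 0}]}}

```text
clock: 8.12
tcp_pos: [0.4819, -0.2118, 0.1516]
orientation: [-0.001, 0.764, -0.646, 0.002]
wrist_force: [5.5, 3.0, 6.5]
finger_gap: 0.0207
```

Call:
{"method": "servo_tool", "body": {"targets": [{"xyz": [0.01, -0.003, 0], "twist": [0, 0, 0], "jaw": 0}, {"xyz": [0.019, -0.006, 0], "twist": [0, 0, 0], "jaw": 0}, {"xyz": [0.028, -0.01, 0], "twist": [0, 0, 0], "jaw": 0}, {"xyz": [0.037, -0.015, 0], "twist": [0, 0, 0], "jaw": 0}, {"xyz": [0.045, -0.021, 0], "twist": [0, 0, 0], "jaw": 0}, {"xyz": [0.051, -0.026, 0], "twist": [0, 0, 0], "jaw": 0}, {"xyz": [0.053, -0.027, 0], "twist": [0, 0, 0], "jaw": 0}, {"xyz": [0.053, -0.027, 0], "twist": [0, 0, 0], "jaw": 0}, {"xyz": [0.053, -0.027, 0], "twist": [0, 0, 0], "jaw": 0}]}}

```text
clock: 8.87
tcp_pos: [0.518, -0.2576, 0.1516]
orientation: [-0.002, 0.764, -0.645, 0.001]
wrist_force: [4.6, 6.7, 7.8]
finger_gap: 0.0212
```

```bash
python3 - <<'E'
from h import *
look("t5.png"); print(slot(snap("wrist","w5.png")))
E
```

```text
clock 8.9167 F [6.18055084 5.93714471 8.58088265] theta -0.7515924853936582 r 0.12174507768993113 gap 0.021310247222117266
(array([ 0.59373913, -0.16026837]), np.int64(212), array([0.00095684, 0.00431354]), 'cw angle mod pi', np.float64(2.1917341749549424))
```

Call:
{"method": "servo_tool", "body": {"targets": [{"xyz": [-0.009, 0.008, 0], "twist": [0, 0, 0], "jaw": 0}, {"xyz": [-0.017, 0.013, 0], "twist": [0, 0, 0], "jaw": 0}, {"xyz": [-0.026, 0.018, 0], "twist": [0, 0, 0], "jaw": 0}, {"xyz": [-0.035, 0.022, 0], "twist": [0, 0, 0], "jaw": 0}, {"xyz": [-0.044, 0.025, 0], "twist": [0, 0, 0], "jaw": 0}, {"xyz": [-0.044, 0.025, 0], "twist": [0, 0, 0], "jaw": 0}]}}

```text
clock: 9.47
tcp_pos: [0.4852, -0.2184, 0.1516]
orientation: [-0.002, 0.764, -0.645, 0.002]
wrist_force: [5.9, 2.1, 5.2]
finger_gap: 0.0213
```

Call:
{"method": "servo_tool", "body": {"targets": [{"xyz": [-0.01, 0.003, 0], "twist": [0, 0, 0], "jaw": 0}, {"xyz": [-0.02, 0.005, 0], "twist": [0, 0, 0], "jaw": 0}, {"xyz": [-0.03, 0.006, 0], "twist": [0, 0, 0], "jaw": 0}, {"xyz": [-0.03, 0.006, 0], "twist": [0, 0, 0], "jaw": 0}]}}

```text
clock: 9.8
tcp_pos: [0.4744, -0.1904, 0.1516]
orientation: [-0.001, 0.764, -0.645, 0.002]
wrist_force: [4.0, -0.6, 5.7]
finger_gap: 0.0212
```

```bash
python3 - <<'E'
from h import *
look("t6.png"); print(slot(snap("wrist","w6.png")))
E
```

```text
clock 9.85 F [ 4.23510927 -0.05618109  5.49438235] theta -0.08508444862028597 r 0.12124838005289348 gap 0.02104851183471438
(array([ 0.58821359, -0.15938189]), np.int64(180), array([0.0008408 , 0.00338215]), 'cw angle mod pi', np.float64(2.7329562123326374))
```

Call:
{"method": "servo_tool", "body": {"targets": [{"xyz": [-0.006, 0.001, 0], "twist": [0, 0, 0], "jaw": 0}, {"xyz": [-0.012, 0.001, 0], "twist": [0, 0, 0], "jaw": 0}, {"xyz": [-0.012, 0.001, 0], "twist": [0, 0, 0], "jaw": 0}]}}

```text
clock: 10.15
tcp_pos: [0.472, -0.1796, 0.1516]
orientation: [-0.001, 0.764, -0.645, 0.002]
wrist_force: [4.4, -0.6, 3.9]
finger_gap: 0.0211
```

```bash
python3 - <<'E'
from h import *
look("t7.png"); print(slot(snap("wrist","w7.png")))
E
```

```text
clock 10.2 F [ 5.65659707 -0.82306392  5.09546546] theta 0.008793252225199666 r 0.12137774668992886 gap 0.021072644306307408
(array([ 0.5879056 , -0.15930529]), np.int64(176), array([0.00089054, 0.00330747]), 'cw angle mod pi', np.float64(2.831091425702261))
```

Call:
{"method": "servo_tool", "body": {"targets": [{"xyz": [-0.004, 0, 0], "twist": [0, 0, 0], "jaw": 0}, {"xyz": [-0.008, 0, 0], "twist": [0, 0, 0], "jaw": 0}, {"xyz": [-0.012, 0, 0], "twist": [0, 0, 0], "jaw": 0}, {"xyz": [-0.012, 0, 0], "twist": [0, 0, 0], "jaw": 0}]}}

```text
clock: 10.58
tcp_pos: [0.4706, -0.1679, 0.1516]
orientation: [-0.002, 0.764, -0.645, 0.003]
wrist_force: [6.5, 1.9, 3.7]
finger_gap: 0.0209
```

```bash
python3 - <<'E'
from h import *
look("t8.png"); print(slot(snap("wrist","w8.png")))
E
```

```text
clock 10.6333 F [6.57267481 0.68995806 4.8582071 ] theta 0.1071101039985578 r 0.1215482939427249 gap 0.020946542917902596
(array([ 0.58820849, -0.15897169]), np.int64(187), array([0.00086687, 0.00355324]), 'cw angle mod pi', np.float64(2.853098053285886))
```

```bash
python3 - <<'E'
from h import *
L=[load(f)["color"][0:300,150:420,::-1] for f in("w6.png","w7.png","w8.png")]
cv2.imwrite("pics/c8.png",np.hstack(L)[:, :800])
E
```

```text
(no output)
```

View pics/c8.png

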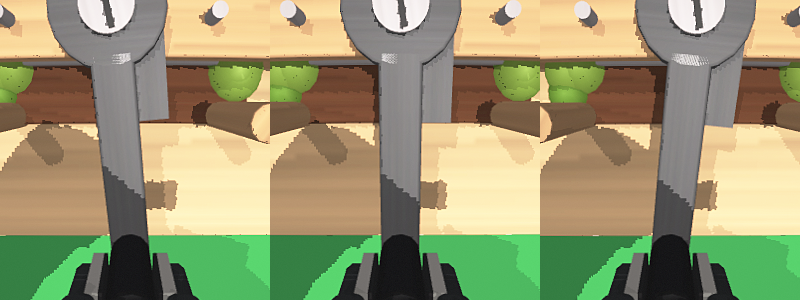

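Call:
{"method": "servo_tool", "body": {"targets": [{"xyz": [-0.004, -0.001, 0], "twist": [0, 0, 0], "jaw": 0}, {"xyz": [-0.008, -0.001, 0], "twist": [0, 0, 0], "jaw": 0}, {"xyz": [-0.012, -0.002, 0], "twist": [0, 0, 0], "jaw": 0}, {"xyz": [-0.016, -0.003, 0], "twist": [0, 0, 0], "jaw": 0}, {"xyz": [-0.016, -0.003, 0], "twist": [0, 0, 0], "jaw": 0}, {"xyz": [-0.016, -0.003, 0], "twist": [0, 0, 0], "jaw": 0}]}}

```text
clock: 11.18
tcp_pos: [0.4706, -0.152, 0.1516]
orientation: [-0.001, 0.764, -0.645, 0.002]
wrist_force: [4.7, -0.8, 6.2]
finger_gap: 0.0214
```

```bash
python3 - <<'E'
from h import *
look("t9.png"); print(slot(snap("wrist","w9.png")))
E
```

```text
clock 11.2333 F [ 5.5808425  -0.49641156  4.88213539] theta 0.2380203645187393 r 0.12174795040279436 gap 0.021269948599836407
(array([ 0.58955236, -0.15879425]), np.int64(238), array([0.00092676, 0.00423532]), 'cw angle mod pi', np.float64(2.834687056950667))
```

The slot has stopped at about 2.83–2.85 while the lever moves on, which suggests the tight stop. I'll test that with the rest of this swing and then another full cycle.

Call:
{"method": "servo_tool", "body": {"targets": [{"xyz": [-0.01, -0.003, 0], "twist": [0, 0, 0], "jaw": 0}, {"xyz": [-0.019, -0.006, 0], "twist": [0, 0, 0], "jaw": 0}, {"xyz": [-0.028, -0.01, 0], "twist": [0, 0, 0], "jaw": 0}, {"xyz": [-0.037, -0.015, 0], "twist": [0, 0, 0], "jaw": 0}, {"xyz": [-0.044, -0.02, 0], "twist": [0, 0, 0], "jaw": 0}, {"xyz": [-0.049, -0.025, 0], "twist": [0, 0, 0], "jaw": 0}, {"xyz": [-0.052, -0.028, 0], "twist": [0, 0, 0], "jaw": 0}, {"xyz": [-0.052, -0.028, 0], "twist": [0, 0, 0], "jaw": 0}]}}

```text
clock: 11.95
tcp_pos: [0.488, -0.0954, 0.1516]
orientation: [0.0, 0.764, -0.645, 0.001]
wrist_force: [-1.1, -0.5, 11.0]
finger_gap: 0.0212
```

```bash
python3 - <<'E'
from h import *
look("t10.png"); print(slot(snap("wrist","w10.png")))
E
```

```text
clock 12.0 F [-0.66204615 -0.73592231  9.91568384] theta 0.7256835744082615 r 0.122889256454378 gap 0.021134008011387255
(array([ 0.59325359, -0.15802364]), np.int64(219), array([0.00095654, 0.00429764]), 'cw angle mod pi', np.float64(2.825428761639682))
```

Call:
{"method": "servo_tool", "body": {"targets": [{"xyz": [0.008, 0.006, 0], "twist": [0, 0, 0], "jaw": 0}, {"xyz": [0.016, 0.012, 0], "twist": [0, 0, 0], "jaw": 0}, {"xyz": [0.025, 0.017, 0], "twist": [0, 0, 0], "jaw": 0}, {"xyz": [0.034, 0.021, 0], "twist": [0, 0, 0], "jaw": 0}, {"xyz": [0.043, 0.025, 0], "twist": [0, 0, 0], "jaw": 0}, {"xyz": [0.053, 0.028, 0], "twist": [0, 0, 0], "jaw": 0}, {"xyz": [0.062, 0.03, 0], "twist": [0, 0, 0], "jaw": 0}, {"xyz": [0.072, 0.031, 0], "twist": [0, 0, 0], "jaw": 0}, {"xyz": [0.082, 0.031, 0], "twist": [0, 0, 0], "jaw": 0}, {"xyz": [0.092, 0.031, 0], "twist": [0, 0, 0], "jaw": 0}, {"xyz": [0.102, 0.03, 0], "twist": [0, 0, 0], "jaw": 0}, {"xyz": [0.112, 0.028, 0], "twist": [0, 0, 0], "jaw": 0}]}}

```text
clock: 13.05
tcp_pos: [0.4813, -0.2107, 0.1516]
orientation: [-0.002, 0.764, -0.645, 0.002]
wrist_force: [9.8, 4.6, 5.5]
finger_gap: 0.0213
```

Call:
{"method": "servo_tool", "body": {"targets": [{"xyz": [0.01, -0.003, 0], "twist": [0, 0, 0], "jaw": 0}, {"xyz": [0.019, -0.006, 0], "twist": [0, 0, 0], "jaw": 0}, {"xyz": [0.028, -0.01, 0], "twist": [0, 0, 0], "jaw": 0}, {"xyz": [0.037, -0.015, 0], "twist": [0, 0, 0], "jaw": 0}, {"xyz": [0.045, -0.021, 0], "twist": [0, 0, 0], "jaw": 0}, {"xyz": [0.051, -0.026, 0], "twist": [0, 0, 0], "jaw": 0}, {"xyz": [0.053, -0.027, 0], "twist": [0, 0, 0], "jaw": 0}, {"xyz": [0.053, -0.027, 0], "twist": [0, 0, 0], "jaw": 0}, {"xyz": [0.053, -0.027, 0], "twist": [0, 0, 0], "jaw": 0}]}}

```text
clock: 13.8
tcp_pos: [0.5163, -0.2564, 0.1516]
orientation: [-0.003, 0.764, -0.645, 0.001]
wrist_force: [6.5, 8.9, 8.7]
finger_gap: 0.0213
```

```bash
python3 - <<'E'
from h import *
look("t11.png"); print(slot(snap("wrist","w11.png")))
E
```

```text
clock 13.85 F [6.51268627 8.65099419 7.43653501] theta -0.7344203970312329 r 0.12179321731335006 gap 0.021079682064453566
(array([ 0.59370195, -0.16023446]), np.int64(213), array([0.00095041, 0.0042465 ]), 'cw angle mod pi', np.float64(2.8206806953681802))
```

Call:
{"method": "servo_tool", "body": {"targets": [{"xyz": [-0.009, 0.008, 0], "twist": [0, 0, 0], "jaw": 0}, {"xyz": [-0.017, 0.013, 0], "twist": [0, 0, 0], "jaw": 0}, {"xyz": [-0.026, 0.018, 0], "twist": [0, 0, 0], "jaw": 0}, {"xyz": [-0.035, 0.022, 0], "twist": [0, 0, 0], "jaw": 0}, {"xyz": [-0.044, 0.025, 0], "twist": [0, 0, 0], "jaw": 0}, {"xyz": [-0.054, 0.028, 0], "twist": [0, 0, 0], "jaw": 0}, {"xyz": [-0.064, 0.03, 0], "twist": [0, 0, 0], "jaw": 0}, {"xyz": [-0.074, 0.031, 0], "twist": [0, 0, 0], "jaw": 0}, {"xyz": [-0.084, 0.032, 0], "twist": [0, 0, 0], "jaw": 0}, {"xyz": [-0.094, 0.031, 0], "twist": [0, 0, 0], "jaw": 0}, {"xyz": [-0.094, 0.031, 0], "twist": [0, 0, 0], "jaw": 0}]}}

```text
clock: 14.82
tcp_pos: [0.4708, -0.1707, 0.1517]
orientation: [-0.002, 0.764, -0.645, 0.003]
wrist_force: [9.2, -1.5, 1.1]
finger_gap: 0.0212
```

```bash
python3 - <<'E'
from h import *
look("t12.png"); print(slot(snap("wrist","w12.png")))
E
```

```text
clock 14.8667 F [ 8.69436876 -2.01234126  1.29066699] theta 0.08023402156657866 r 0.12155196628853436 gap 0.020892375479496905
(array([ 0.58810414, -0.15914111]), np.int64(190), array([0.00088982, 0.00342088]), 'cw angle mod pi', np.float64(2.852247267673093))
```

A further 0.8 rad of forward swing left the slot where it was, so the screw is at its stop. Releasing and backing off, then a visual check.

Call:
{"method": "servo_tool", "body": {"targets": [{"xyz": [0, 0, 0], "twist": [0, 0, 0], "jaw": 0.5}, {"xyz": [0, 0, 0], "twist": [0, 0, 0], "jaw": 1}, {"xyz": [0, 0, 0], "twist": [0, 0, 0], "jaw": 1}, {"xyz": [0, 0, 0], "twist": [0, 0, 0], "jaw": 1}, {"xyz": [0, 0, -0.02], "twist": [0, 0, 0], "jaw": 1}, {"xyz": [0, 0, -0.045], "twist": [0, 0, 0], "jaw": 1}, {"xyz": [0, 0, -0.075], "twist": [0, 0, 0], "jaw": 1}, {"xyz": [0, 0, -0.1], "twist": [0, 0, 0], "jaw": 1}, {"xyz": [0.02, 0.01, -0.1], "twist": [0, 0, 0], "jaw": 1}, {"xyz": [0.05, 0.02, -0.1], "twist": [0, 0, 0], "jaw": 1}, {"xyz": [0.08, 0.02, -0.1], "twist": [0, 0, 0], "jaw": 1}, {"xyz": [0.11, 0.02, -0.1], "twist": [0, 0, 0], "jaw": 1}]}}

```text
clock: 15.92
tcp_pos: [0.4651, -0.2831, 0.2504]
orientation: [-0.0, 0.764, -0.646, -0.001]
wrist_force: [0.4, 0.2, 0.7]
finger_gap: 0.0853
```

Call:
{"method": "servo_tool", "body": {"targets": [{"xyz": [0.03, 0.015, 0], "twist": [0, 0, 0], "jaw": 1}, {"xyz": [0.06, 0.03, 0], "twist": [0, 0, 0], "jaw": 1}, {"xyz": [0.09, 0.045, 0], "twist": [0, 0, 0], "jaw": 1}, {"xyz": [0.12, 0.06, 0], "twist": [0, 0, 0], "jaw": 1}, {"xyz": [0.12, 0.06, 0], "twist": [0, 0, 0], "jaw": 1}, {"xyz": [0.12, 0.06, 0], "twist": [0, 0, 0], "jaw": 1}]}}

```text
clock: 16.42
tcp_pos: [0.4254, -0.4119, 0.2491]
orientation: [-0.0, 0.762, -0.647, -0.001]
wrist_force: [-0.1, 0.0, -0.7]
finger_gap: 0.0854
```

```bash
python3 - <<'E'
from h import *
s=snap("scene","s13.png");a=load("s1.png");t=snap("top","t13.png");t1=load("t1.png");s1=env.get_state();print(s1["clock"],s1["tcp_pos"],s1["wrist_force"])
f=lambda c,b,k:cv2.resize(c["color"][b[1]:b[3],b[0]:b[2],::-1],(400,300),interpolation=2)
b=(110,150,310,300);d=(150,150,430,260);d=(250,120,430,255)
cv2.imwrite("pics/c13.png",np.vstack([np.hstack([f(a,b,2),f(s,b,2)]),np.hstack([f(t1,d,2),f(t,d,2)])]))
g=lambda c:c["color"][165:215,160:220].astype(int)
print("knob diff",np.abs(g(t)-g(t1)).mean())
E
```

```text
16.5167 [ 0.42634104 -0.41000841  0.24971823] [0.24798875 0.22949352 0.30287591]
knob diff 4.130333333333334
```

View pics/c13.png

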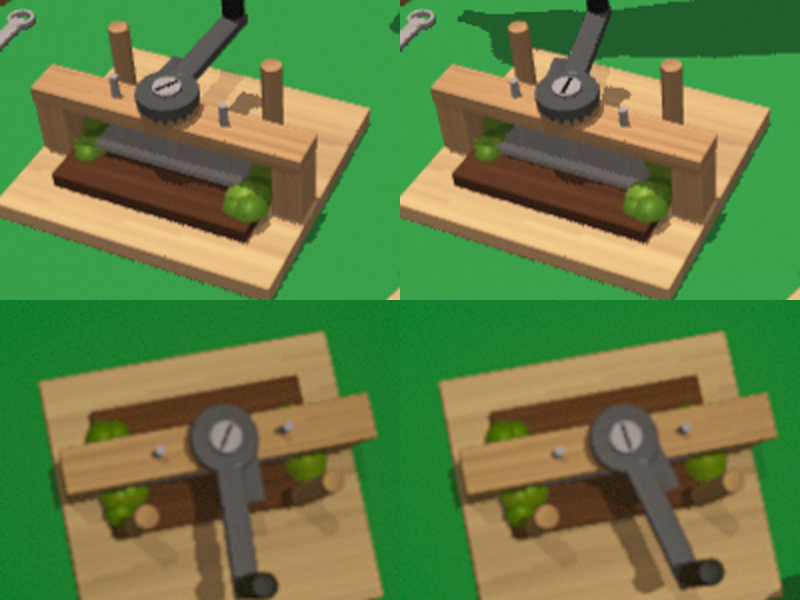

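The left column is the start and the right is now. The slot has turned from leaning right to leaning left, the steel jaw sits lower, and the gripper is clear. The lever rests further back than where I let go, which is allowed. One more slot and lever check from the top view, then I hand in.

```bash
python3 - <<'E'
from h import *
def ts(c):
    vs,us=np.mgrid[150:215,320:385]; uv=np.c_[us.ravel(),vs.ravel()]
    P=onz(c,uv,.129)[:,:2]; g=c["color"][vs.ravel(),us.ravel()].astype(float).min(1)
    k=np.hypot(*(P-[.592,-.161]).T)<.009; P=P[k]; g=g[k]
    m=g>120; ctr=P[m].mean(0); r=np.hypot(*(P-ctr).T)<.0065
    w=np.clip(np.percentile(g[r],75)-g[r],0,None); q=P[r]-ctr; e,v=np.linalg.eigh((q*w[:,None]).T@q)
    return ctr,(-np.arctan2(v[1,1],v[0,1]))%np.pi+.165
t=load("t13.png");print(ts(load("t1.png")),ts(t))
u=snap("top","t14.png"); print(ts(u),"lever diff",np.abs(u["color"][150:260,330:410].astype(int)-t["color"][150:260,330:410]).mean())
k=lambda c:c["color"][165:215,160:220].astype(np.uint8)
print("knob mask IoU",[(lambda a,b:(a&b).sum()/(a|b).sum())(k(load("t1.png")).max(2)<45,k(u).max(2)<45)])
E
```

```text
(array([ 0.5918468 , -0.16181527]), np.float64(0.5196080028081225)) (array([ 0.59201505, -0.16175566]), np.float64(2.9829222729677722))
(array([ 0.59192927, -0.16187019]), np.float64(2.9711581678576695)) lever diff 1.7411363636363637
knob mask IoU [np.float64(0.547945205479452)]
```

```bash
python3 - <<'E'
from h import *
k=lambda f:load(f)["color"][165:215,160:220].max(2)<45
I=lambda a,b:(a&b).sum()/(a|b).sum()
print("noise floor",I(k("t13.png"),k("t14.png")),"start-now",I(k("t1.png"),k("t13.png")),I(k("t1.png"),k("t3.png")))
print(env.get_state()["wrist_force"]); print(env.hand_in())
E
```

```text
noise floor 0.6415094339622641 start-now 0.547945205479452 0.41843971631205673
[ 0.01658925  0.15347129 -0.24654398]
the job is handed in; nothing more can be done
None
```

I tightened the big press until its screw stopped turning, let go of the lever, backed the gripper clear and handed in at about 16.7 s of the 51 s allowed.

- **Screw:** It took three forward swings. Slot readings put the screw at about 0.58 rad at the start and about 2.98–3.0 rad at the end. This assumes the slot lay along the press's x axis at zero; the start range and the 3.0 stop both fit that. The top view, less sharp, read 2.97–2.98.
- **Stop:** The rest of the third swing, about 0.7 rad, left the slot where it was. So did 0.8 rad of a further forward swing.
- **Rest state:** At the end the wrist force was about 0 N, the gripper was open and clear, and two pictures of the press matched.

**What did not fit:**
- I expected a hard force rise at the stop. The lever instead swung on with only a few newtons, so I judged tightness from the slot angle.
- After release the lever stood about 0.3 rad further back than where I let go. I did not find out why.
- The colour-mask check on the small press's knob was too noisy to prove anything: overlap with the start was 0.55, against 0.64 between two late pictures. The gripper never went near it.

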